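# Hang the roller pick cup on the sloped rail and send it to the stop

## Robot

A 6-joint arm with a two-finger parallel gripper is mounted at the origin on the work surface. World frame = base frame: x ahead of the robot, y to its left, z up, the work surface at z = 0. Lengths are in m, angles in degrees, forces in N, time in s.
With the tool pointing down it reaches from about 0.4 to 0.825 m from the base axis. Payload 7 kg.
Tool frame: the origin (TCP) lies midway between the tips of the shut fingers; the grasp point (between the pads) lies 19 mm behind it; z points along the fingers, y is the line along which they close (so a half turn about z gives the same grasp; the last joint's range is limited). The gripper opens to 88 mm and grips with 3 to 60 N. Pads are 19 mm wide; open, the fingers measure 130 mm over their backs; the gripper's body (78 mm by 193 mm) begins 47 mm behind the grasp point.
Start: joints at [91.392, 20.546, 0.682, 0, -70.136, -16.507], TCP at [0.176, 0.652, 0.227] pointing down, gripper open.
Joint ranges: [-176.03, 176.03], [-82.01, 121.73], [-58.28, 71.71], [-173.87, 95.51], [-174.79, -0.11], [-173.66, 173.66]. Speed limits (degrees/s): [136.94, 136.94, 172.46, 180, 180, 180].

## Interface

Orientations are given as a 3x3 rotation matrix whose columns are the frame's x, y, z axes.
In Python, from rig import robot gives the robot as it stands. Calls block until the motion is done:
- robot.goto(position, orientation): joint-space move of the TCP to a pose.
- robot.servo_line(position, ori=None, speed=0.15): straight line of the TCP; ori=None keeps the orientation; speed is the mean speed in m/s.
- robot.movej(angles): joint-space move.
- robot.move_gripper(opening): opening from 0.0 (shut) to 1.0 (fully open); the grip force is fixed at half the most; returns when the fingers have stopped.
- robot.dwell(seconds).
- robot.ik(position, orientation): joint angles nearest the present ones, or None.
- robot.grab_frame(name): name is "scene" or "top" or "wrist"; returns (picture, depth): 420x560x3 uint8, red, green, blue; 420x560 float32, m along the optical axis (not along the pixel's ray), 0 where there is no reading.
- robot.camera_info(name): a dict with "vfov" (degrees; the focal length in pixels is half the picture's height over the tangent of half this angle, whatever the lens; pixels are square), "cx", "cy" (the principal point, pixels), "view" (4x4, takes a point from world to camera coordinates); the wrist camera has in their place "T_tool_cam" (4x4, takes a point from camera to tool coordinates, whose origin is the TCP and whose axes are the flange's). Camera axes: x right, y down, z forward; pixel columns grow to the right and rows downward; lengths in m; the calibration is good to about 2 mm. A picture is of the moment at which its call begins: read the wrist's pose just before it. camera_info takes no time and is no camera call.
A pose or a line that the arm cannot do raises robot.Unreachable and nothing moves.
- robot.job_done(): hands the job in; it is judged then, once.
Readings, each from a call of its own:
- robot.read_t(): time.
- robot.read_qpos(): joint angles.
- robot.read_qvel(): joint speeds.
- robot.read_effort(): joint torques, N m.
- robot.read_position(): TCP position.
- robot.read_tcp_rot(): TCP orientation.
- robot.read_force(): force on the tool from outside, world axes, zero at the start.
- robot.read_ft_torque(): the same for the moment, N m.
- robot.read_grip_width(): opening from 0.0 (shut) to 1.0 (fully open).
- robot.read_finger_force(): force on a finger pad.
Only numpy, scipy, OpenCV 4.12 (cv2) and the standard library are available. Lean on these libraries where they do the work, as an engineer would, in place of code of your own. Each camera call takes 0.05 s, during which the arm holds its last target. There are 200 camera calls.

## Task

Pick up the roller-hung pick cup by its top tab and hook it onto the high end of the sloped brass rail, behind the spring gate, lowering it gently until you feel the rollers rest on the rail before you let go of it. Then push it along the rail through the spring gate, never pressing or pushing hard, and release it so that it rolls down and rests against the end stop with the gate shut behind it. Leave the other barware where it stands.

Things in the scene. Friction and masses are not known exactly. Their poses are not given: they have to be found in the camera images.
- stand: Fixed sloped-rail stand: dark base 120 x 440 x 12 mm, a post at each end, between them a brass bar 8 mm wide, 12 mm high, 400 mm long. Origin: centre of the base's underside; y along the rail, downhill, level; x across, away from the robot, to the gate pivot's side; z up. The bar lies over x = 0 and falls 0.12 rad (7 deg) towards +y.
- landing (a point): Nominal bar top 142 mm uphill of the bar's middle: the landing behind the gate. The real bar is clamped by hand as a whole up to 8 mm higher or lower than this (in no reading; feel for it; it stays put). A seated hanger fits here with its middle -165 to -121 mm along the bar. Bar-end clamps (at 180 to 200 mm, below bar top) are low. Axes as the stand's. Nominal bar top at mid-bar: 165 mm up.
- stop (a point): Nominal bar top under the uphill face of the end stop, 175 mm downhill of the bar's middle; same unknown height offset. The stop is an upright plate across the bar, to 35 mm above its top. A hanger against it has its middle 142 mm downhill of the bar's middle. Axes as the stand's.
- gate (a joint): Gate arm angle (rad): 0 shut, square across the rail 85 mm uphill of mid-bar; swings downhill to 1.4, springs shut. Arm 47 x 5 mm, 19.5 to 27 mm above bar top, pivot 45 mm to +x on a bracket 6 to 12 mm below bar top. Needs 3 to 5 N; the hanger's weight cannot open it. At 0.8 rad the hanger passes, arm rubbing its +x side; clear once its middle is past -20 mm along the bar.
- hanger_tab (a point): Middle of the flat grip tab on top of a loose steel roller hanger (0.2 kg, 167 mm tall, standing upright on its cup). Tab 10 mm thick (x), 24 mm wide (y), 38 mm tall; 148 mm above the underside. z up, y the rolling direction, x to the hook's open side. From 19 mm below this point: a bridge 24 (x) x 66 (y) x 8.5 mm. Rolls freely but slowly, 0.03 to 0.06 m/s.
- hanger_seat (a point): Point between the hanger's two rollers at their lowest tread line, 48 mm below the tab's middle: it comes to lie on the bar's top middle line. Rollers turn on axles along x, 20 mm before and behind, tread 12 mm wide and 8 mm in radius; flanges reach 3 mm lower. On the rail the hanger's x points as the stand's x.
- hanger_mouth (a point): Middle of the hook's open mouth, 77 mm below the tab's middle; the bar enters from the hanger's +x side. Free height 52 mm, from flanges (51 mm below the tab's middle) to the cup's rim (103 mm below). A spine 5 mm thick at x = -30 mm closes the other side. The pick cup below is 56 mm across, 45 mm tall.
- highball: Blue glass highball, 70 mm across, 145 mm tall, bystander; origin at its underside.
- dispenser: Steel push-top toothpick dispenser, 64 mm across, 98 mm tall, bystander; origin at its underside.
- tins: Two nested steel shaker tins, 90 mm across, 175 mm tall, bystander; origin at the underside.
- dish: Round white ceramic dish, 110 mm across, 30 mm tall, bystander; origin at its underside.

How it is judged:
By the outcome, as a careful person would: the job done as asked, in the order asked, and still so for the second after the job is handed in, with the robot touching nothing.
It also fails if it takes over 58 s, if anything falls off the work surface, if the arm or the gripper's body presses on something with over 40 N, if the wrist force passes 120 N, or if a joint passes its speed limit or range.

## Working session

There is one attempt and no reset: what is moved stays moved. The work goes in short steps, each a Python script; the robot and the scene stay as the last script left them, time stands still between calls to the robot, and variables do not carry over. Pictures are saved under pics/ and viewed, at most 10 in all, crops included, and the job is handed in when it is done.

```bash
mkdir -p pics; ls; cat > h.py <<'E'
import numpy as np, cv2
from rig import robot
def K(n):
    c=robot.camera_info(n); f=210/np.tan(np.radians(c['vfov'])/2); return c,f
def shot(n,name):
    p,d=robot.grab_frame(n); cv2.imwrite(f'pics/{name}.png',p[:,:,::-1]); np.save(f'pics/{name}.npy',d); return p,d
def cloud(n,d):
    c,f=K(n); v,u=np.mgrid[:420,:560]
    P=np.stack([(u-c['cx'])/f*d,(v-c['cy'])/f*d,d,np.ones_like(d)],-1)
    return P@np.linalg.inv(c['view']).T[:,:3]
E
python3 - <<'E'
from h import *
a=shot('top','top0');b=shot('scene','scene0')
for n in('top','scene'):print(robot.camera_info(n))
cv2.imwrite('pics/both.png',cv2.resize(np.hstack([a[0],b[0]])[:,:,::-1],(800,300)))
print(robot.read_tcp_rot(),robot.read_t(),robot.read_force())
E
```

```text
pics
{'vfov': 54.868524096473415, 'cx': 277.92007022955335, 'cy': 209.8638189589565, 'view': array([[ 0.09087851, -0.99585587, -0.00349167, -0.02945808],
       [-0.97571979, -0.08833825, -0.2004177 ,  0.57401407],
       [ 0.19927869,  0.02162056, -0.97970432,  1.15499778],
       [ 0.        ,  0.        ,  0.        ,  1.        ]])}
{'vfov': 46.58958946373342, 'cx': 276.87548906592247, 'cy': 212.13138338290466, 'view': array([[-0.14088843,  0.98998325, -0.00914455,  0.06599583],
       [ 0.82788767,  0.1127447 , -0.54944576, -0.40119208],
       [-0.54291109, -0.08498121, -0.83547935,  1.77638931],
       [ 0.        ,  0.        ,  0.        ,  1.        ]])}
[[ 9.65381840e-01 -2.60840667e-01 -2.22202093e-04]
 [-2.60840705e-01 -9.65380717e-01 -1.48280861e-03]
 [ 1.72267171e-04  1.48943585e-03 -9.99998876e-01]] 0.1 [0.2443308  0.30128443 0.07746327]
```

View pics/top0.png

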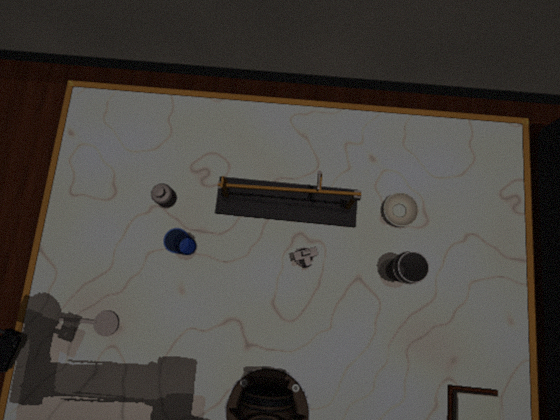

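View pics/scene0.png

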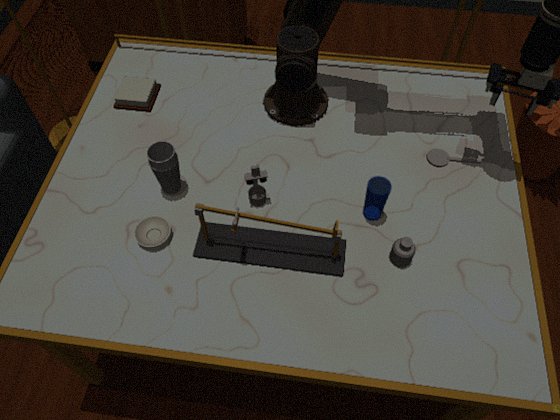

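The top view shows the stand's bar from (220,183) to (360,194), the gate near (320,180) and the hanger at about (303,257). The tins are at (410,267), the dish at (399,209), the highball at (181,242) and the dispenser at (163,195). Next I'll enlarge the hanger and stand.

```bash
python3 - <<'E'
from h import *
t=cv2.imread('pics/top0.png');s=cv2.imread('pics/scene0.png')
a=cv2.resize(t[160:280,210:370],(800,600),interpolation=cv2.INTER_CUBIC);a=cv2.convertScaleAbs(a,alpha=2);cv2.imwrite('pics/c1.png',a)
P=cloud('top',np.load('pics/top0.npy'));Q=cloud('scene',np.load('pics/scene0.npy'))
for nm,X in(('top',P),('scene',Q)):
    f=X.reshape(-1,3); 
    print(nm,'table z',np.median(f[(abs(f[:,2])<.02)][:,2]))
    # stand base: dark, z~12mm
R=P[160:280,210:370].reshape(-1,3)
for nm,X in(('top',P[235:275,280:325]),('scene',Q[155:212,240:275])):
    f=X.reshape(-1,3)
    for lo,hi in((.155,.175),(.12,.15),(.09,.12),(.03,.08)):
        g=f[(f[:,2]>lo)&(f[:,2]<hi)]
        if len(g): print(nm,lo,len(g),g.mean(0).round(4),g.min(0).round(3),g.max(0).round(3))
for nm,X,sl in(('top',P,np.s_[165:230,205:370]),('scene',Q,np.s_[190:275,185:355])):
    f=X[sl].reshape(-1,3)
    g=f[(f[:,2]>.13)&(f[:,2]<.21)&(f[:,0]>.55)]
    print(nm,len(g))
    for y0 in np.arange(-.3,.3,.04):
        k=g[(g[:,1]>y0)&(g[:,1]<y0+.04)]
        if len(k): print(round(y0,2),len(k),np.median(k,0).round(4),k[:,0].min().round(3),k[:,0].max().round(3),k[:,2].max().round(3))
    b=f[(f[:,2]>.006)&(f[:,2]<.018)].astype(np.float32)
    print('base',cv2.minAreaRect(b[:,:2]), b.mean(0))
for nm,sl in(('tins',np.s_[245:290,375:432]),('dish',np.s_[190:230,378:420]),('high',np.s_[225:258,160:200]),('disp',np.s_[178:212,148:180])):
    f=P[sl].reshape(-1,3);g=f[f[:,2]>.02];print(nm,g.min(0).round(3),g.max(0).round(3))
E
```

```text
top table z 0.00016212143405802681
scene table z 7.038604626696809e-06
top 0.155 37 [ 0.4454 -0.0646  0.1658] [ 0.439 -0.075  0.156] [ 0.454 -0.054  0.17 ]
top 0.12 216 [ 0.4403 -0.0654  0.1293] [ 0.413 -0.098  0.122] [ 0.465 -0.031  0.146]
top 0.09 6 [ 0.4234 -0.0668  0.1106] [ 0.414 -0.085  0.098] [ 0.441 -0.045  0.119]
top 0.03 44 [ 0.4449 -0.0631  0.0438] [ 0.413 -0.091  0.031] [ 0.472 -0.042  0.072]
scene 0.155 38 [ 0.4495 -0.0665  0.1639] [ 0.441 -0.076  0.156] [ 0.457 -0.056  0.171]
scene 0.12 173 [ 0.4511 -0.0658  0.1305] [ 0.425 -0.099  0.12 ] [ 0.47  -0.034  0.15 ]
scene 0.09 54 [ 0.4555 -0.0644  0.1089] [ 0.443 -0.099  0.097] [ 0.468 -0.035  0.119]
scene 0.03 158 [ 0.443  -0.0677  0.0419] [ 0.415 -0.093  0.03 ] [ 0.478 -0.039  0.069]
top 764
-0.22 76 [ 0.6092 -0.1884  0.1832] 0.602 0.623 0.192
-0.18 63 [ 0.6126 -0.1596  0.1825] 0.603 0.62 0.19
-0.14 59 [ 0.6128 -0.1194  0.1773] 0.609 0.618 0.183
-0.1 143 [ 0.6254 -0.0813  0.1736] 0.61 0.667 0.207
-0.06 58 [ 0.6134 -0.0402  0.1682] 0.61 0.619 0.175
-0.02 57 [0.6137 0.0007 0.163 ] 0.61 0.62 0.169
0.02 55 [0.6145 0.0402 0.159 ] 0.61 0.62 0.166
0.06 53 [0.6145 0.0817 0.1534] 0.612 0.621 0.16
0.1 53 [0.6152 0.1211 0.1489] 0.612 0.621 0.156
0.14 100 [0.6153 0.1747 0.1463] 0.601 0.633 0.179
0.18 47 [0.6143 0.1892 0.1437] 0.601 0.63 0.181Traceback (most recent call last):
  File "<stdin>", line 23, in <module>
cv2.error: OpenCV(4.12.0) /io/opencv/modules/imgproc/src/convhull.cpp:143: error: (-215:Assertion failed) total >= 0 && (depth == CV_32F || depth == CV_32S) in function 'convexHull'
```

View pics/c1.png

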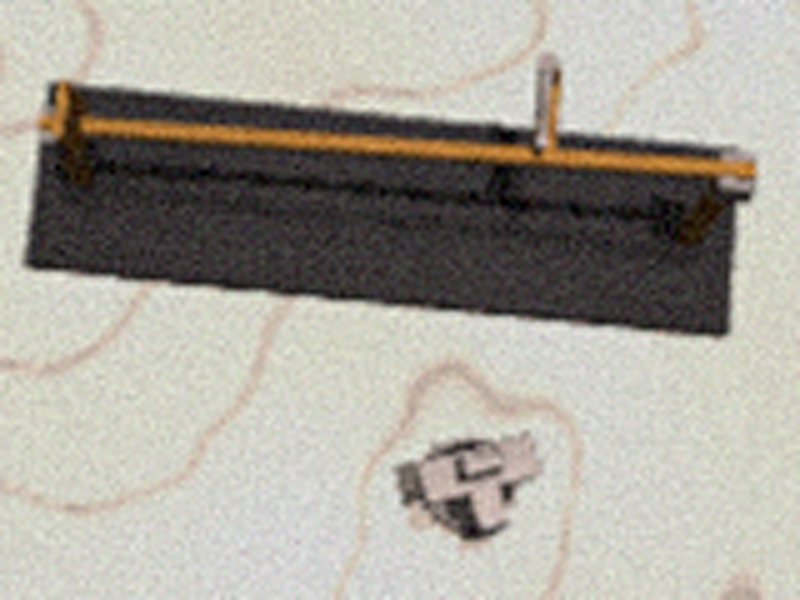

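The crop shows the bridge running from (395,485) to (545,450) and the tab's top at about (478,463). The hook arm points down-image towards the robot, so the open side faces away from it. The gate is shut at (548,105). Now I'll fit the poses from depth.

```bash
cat >> h.py <<'E'
def barfit(X,sl):
    f=X[sl].reshape(-1,3); g=f[(f[:,2]>.13)&(f[:,2]<.2)&(f[:,0]>.55)&(f[:,1]>-.17)&(f[:,1]<.14)&(abs(f[:,1]+.085)>.02)]
    for _ in range(5):
        a=np.polyfit(g[:,1],g[:,0],1); r=g[:,0]-np.polyval(a,g[:,1]); g=g[abs(r-np.median(r))<.008]
    r=g[:,0]-np.polyval(a,g[:,1]); top=g
    for _ in range(3):
        b=np.polyfit(top[:,1],top[:,2],1); rz=top[:,2]-np.polyval(b,top[:,1]); top=top[abs(rz)<.006]
    return a,b,np.percentile(r,[3,97]),len(g)
def rect(g): return cv2.minAreaRect(np.ascontiguousarray(g[:,:2]*1000,dtype=np.float32))
E
python3 - <<'E'
from h import *
P=cloud('top',np.load('pics/top0.npy'));Q=cloud('scene',np.load('pics/scene0.npy'))
for nm,X,sl,hs in(('top',P,np.s_[165:230,205:370],np.s_[235:275,280:325]),('scene',Q,np.s_[190:275,185:355],np.s_[155:212,240:275])):
    print(nm,'bar',barfit(X,sl))
    f=X[sl].reshape(-1,3); b=f[(f[:,2]>.007)&(f[:,2]<.017)]; print(' base',rect(b),len(b))
    f=X[hs].reshape(-1,3)
    for lo,hi in((.155,.175),(.124,.134)):
        g=f[(f[:,2]>lo)&(f[:,2]<hi)]; m=np.median(g,0); 
        print(' ',lo,len(g),m.round(4),rect(g))
    if nm=='top':
        im=np.full((600,600,3),255,np.uint8)
    g=f[(f[:,2]>.1)]
    for p in g:
        c=(0,0,255) if p[2]>.15 else ((255,0,0) if p[2]>.124 else (0,160,0))
        cv2.circle(im,(int((.0-p[1])*5000*.6)+(-0 if nm=='top' else 300),int((.50-p[0])*3000)+(0 if nm=='top' else 0)),3,c,-1)
cv2.imwrite('pics/map.png',im)
g=P[165:230,205:370].reshape(-1,3);k=g[(g[:,2]>.185)&(g[:,1]<-.05)&(g[:,1]>-.12)&(g[:,0]>.6)];print('gate',k.min(0),k.max(0),np.median(k,0))
k=g[(g[:,2]>.165)&(g[:,1]>.1)];print('stop',k.min(0),k.max(0))
E
```

```text
top bar (array([0.01000612, 0.61453001]), array([-0.1194307 ,  0.16345618]), array([-0.00364884,  0.00482906]), 380)
 base ((627.80029296875, 11.331008911132812), (197.29354858398438, 480.39111328125), 6.427455902099609) 4303
  0.155 37 [ 0.4452 -0.0646  0.1666] ((445.8746643066406, -64.42253112792969), (9.986431121826172, 23.21809196472168), 20.006763458251953)
  0.124 204 [ 0.4398 -0.0689  0.129 ] ((436.07794189453125, -67.94252014160156), (44.718994140625, 65.7757797241211), 20.805404663085938)
scene bar (array([0.01015482, 0.61857463]), array([-0.11905854,  0.16230369]), array([-0.00575499,  0.0041285 ]), 492)
 base ((558.181884765625, -22.172393798828125), (298.1995849609375, 481.1871337890625), 7.700531959533691) 4939
  0.155 38 [ 0.45   -0.0671  0.1644] ((447.9379577636719, -66.74716186523438), (11.915207862854004, 21.120563507080078), 18.130897521972656)
  0.124 125 [ 0.4505 -0.0663  0.1289] ((447.8761291503906, -66.3408203125), (26.490995407104492, 65.40217590332031), 23.636627197265625)
gate [ 0.61231354 -0.08668018  0.18729917] [ 0.6641909  -0.07554129  0.20660503] [ 0.64341498 -0.08083774  0.20078885]
stop [0.60148398 0.1769422  0.16610296] [0.63108462 0.18442477 0.18099621]
```

View pics/map.png

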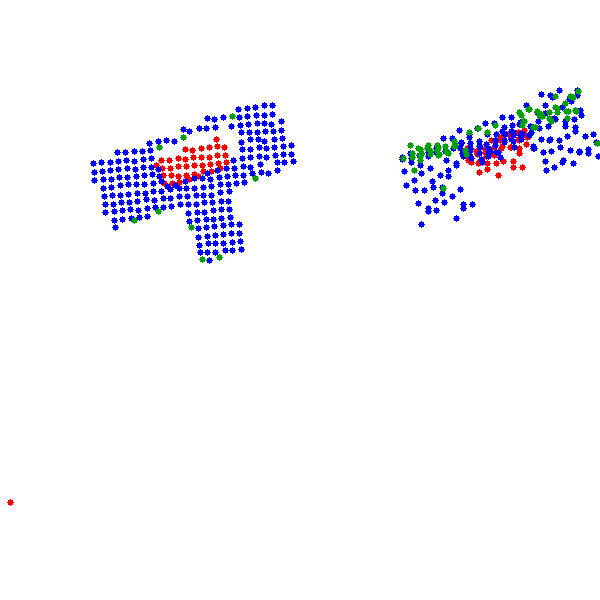

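The top-view map shows the hanger's bridge about 66 mm long, yawed about +20°, with the tab in red near (0.446, -0.065). The hook arm points towards -x, so the open side is +x, as needed. I'll hover above it and check with the wrist camera.

```bash
cat >> h.py <<'E'
def ori(yaw,tilt=0.,s=1):
    """tool down, closing axis y = s*(object x); tilt about object x (falls to +y)"""
    c,n=np.cos(yaw),np.sin(yaw); X=np.array([c,n,0]); Y=np.array([-n,c,0]); Z=np.array([0,0,1.])
    zt=-(np.cos(tilt)*Z+np.sin(tilt)*Y)   # bar normal leans to +y when falling to +y
    y=s*X; return np.column_stack([np.cross(y,zt),y,zt])
E
python3 - <<'E'
from h import *
for s in(1,-1):
    print(s,robot.ik([.446,-.066,.25],ori(np.radians(20.5),0,s)),robot.ik([.615,-.135,.25],ori(-.01,.12,s)))
print(robot.camera_info('wrist'))
E
```

```text
1 None [  9.51631862  14.88275583  -7.60055413   7.2585028  -68.88219228
 167.2117799 ]
-1 [ 16.75909264  -2.14451159 -23.91410307   0.         -68.23040852
   3.74090736] [  9.51631862  14.88275583  -7.60055413   7.2585028  -68.88219228
 -12.7882201 ]
{'vfov': 68.64136114192343, 'cx': 280.29114967939654, 'cy': 211.95671559030492, 'T_tool_cam': array([[ 3.89945746e-04, -9.55618843e-01, -2.94605625e-01,
         7.86768775e-02],
       [ 9.99999860e-01,  4.78148412e-04, -2.27361379e-04,
         8.21316032e-04],
       [ 3.58136029e-04, -2.94605495e-01,  9.55618896e-01,
        -1.58241483e-01],
       [ 0.00000000e+00,  0.00000000e+00,  0.00000000e+00,
         1.00000000e+00]])}
```

```bash
cat >> h.py <<'E'
def wcloud(d,T):
    c,f=K('wrist'); v,u=np.mgrid[:420,:560]
    P=np.stack([(u-c['cx'])/f*d,(v-c['cy'])/f*d,d,np.ones_like(d)],-1)
    return P@(T@c['T_tool_cam']).T[:,:3]
def pose():
    T=np.eye(4);T[:3,:3]=robot.read_tcp_rot();T[:3,3]=robot.read_position();return T
E
python3 - <<'E'
from h import *
robot.goto([.50,-.075,.36],ori(-.01,0,-1)); print(robot.read_t())
T=pose(); p,d=shot('wrist','w1'); W=wcloud(d,T); W[d==0]=9
print(T.round(4)); f=W.reshape(-1,3)
g=f[(abs(f[:,0]-.446)<.06)&(abs(f[:,1]+.066)<.06)]
for lo,hi in((.155,.175),(.124,.134)):
    k=g[(g[:,2]>lo)&(g[:,2]<hi)]
    if len(k)>3: print(lo,len(k),np.median(k,0).round(4),rect(k))
print('z table',np.median(f[abs(f[:,2])<.01][:,2]))
k=f[(f[:,2]>.14)&(f[:,2]<.22)&(f[:,0]>.57)&(f[:,0]<.7)]
for y0 in np.arange(-.22,.16,.03):
    q=k[(k[:,1]>y0)&(k[:,1]<y0+.03)]
    if len(q)>5: q=q[q[:,2]>np.percentile(q[:,2],30)]; print(y0.round(2),len(q),np.median(q,0).round(4),np.percentile(q[:,0],[3,97]).round(4))
E
```

```text
2.9417
[[-9.000e-03 -1.000e+00 -4.000e-04  5.002e-01]
 [-1.000e+00  9.000e-03 -0.000e+00 -7.440e-02]
 [ 0.000e+00  4.000e-04 -1.000e+00  3.598e-01]
 [ 0.000e+00  0.000e+00  0.000e+00  1.000e+00]]
0.155 183 [ 0.4459 -0.0692  0.1665] ((445.1952209472656, -68.25233459472656), (9.74857234954834, 23.735855102539062), 19.51202964782715)
0.124 914 [ 0.444  -0.0765  0.1288] ((435.34521484375, -71.86334228515625), (44.5096321105957, 65.74564361572266), 19.7071590423584)
z table -0.00010067971195948378
-0.22 248 [ 0.6111 -0.1955  0.185 ] [0.6023 0.6223]
-0.19 350 [ 0.6123 -0.1809  0.1845] [0.6034 0.6214]
-0.16 232 [ 0.6128 -0.1468  0.1813] [0.609  0.6168]
-0.13 204 [ 0.613  -0.1166  0.1777] [0.6094 0.6173]
-0.1 782 [ 0.6347 -0.0863  0.1858] [0.6098 0.662 ]
-0.07 165 [ 0.6137 -0.056   0.1706] [0.61   0.6177]
-0.04 151 [ 0.6141 -0.0269  0.167 ] [0.6102 0.6181]
-0.01 66 [ 0.6141 -0.0035  0.1641] [0.6104 0.6182]
0.11 82 [0.6153 0.1224 0.1491] [0.6116 0.6192]
0.14 74 [0.6155 0.1519 0.1455] [0.6119 0.6198]
```

View pics/w1.png

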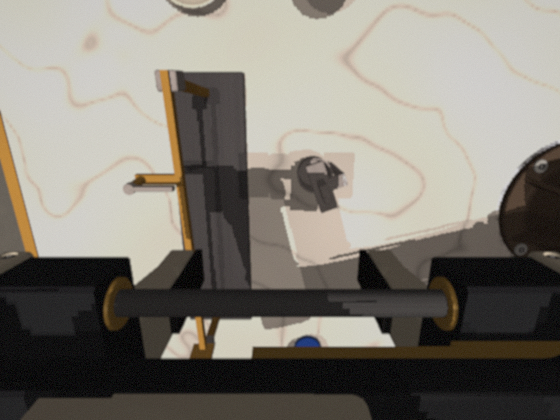

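The wrist view shows the hanger's tab near (325,185), the bar from (165,75) to (200,345) and the gate at (155,180). The wrist depth gives the tab at (0.445, -0.068) with yaw 19.6°, and the sizes match. The bar runs at x = 0.613 + 0.01(y+0.12). Next I'll grasp it, lift it and move to the standoff.

```bash
python3 - <<'E'
from h import *
yw=np.radians(19.6); R=ori(yw,0,-1); p=np.array([.445,-.068])
robot.goto([*p,.22],R); robot.servo_line([*p,.132],speed=.08)
print(robot.read_position(),robot.read_force())
robot.move_gripper(0.0); print('w',robot.read_grip_width()*88,robot.read_finger_force(),robot.read_force(),robot.read_position())
robot.servo_line([*p,.24],speed=.1)
R2=ori(-.01,.12,-1)
robot.goto([.53,-.135,.25],R2)
robot.dwell(.3)
T=pose();print(T.round(4),robot.read_force(),robot.read_grip_width()*88,robot.read_t())
_,d=shot('wrist','w2'); W=wcloud(d,T); W[d==0]=9; f=W.reshape(-1,3)
k=f[(f[:,2]>.15)&(f[:,2]<.22)&(f[:,0]>.59)&(f[:,0]<.64)]
for y0 in np.arange(-.22,.16,.02):
    q=k[(k[:,1]>y0)&(k[:,1]<y0+.02)]
    if len(q)>5: print(y0.round(2),len(q),np.median(q,0).round(4),np.percentile(q[:,0],[3,97]).round(4))
# tool-frame hanger tab/bridge
L=(f-T[:3,3])@T[:3,:3]; k=L[(abs(L[:,1])<.05)&(abs(L[:,0])<.05)&(L[:,2]>-.03)&(L[:,2]<.03)&(f[:,0]<5)]
q=k[(k[:,2]>-.005)&(k[:,2]<.01)]
print(len(k),len(q)); 
if len(q)>5: print('bridge tool',np.percentile(q,[3,50,97],0).round(4))
shot('scene','s2'); shot('top','t2')
a=cv2.imread('pics/s2.png')[130:270,170:360];b=cv2.imread('pics/w2.png')
cv2.imwrite('pics/m2.png',np.vstack([cv2.convertScaleAbs(cv2.resize(a,(407,300),interpolation=cv2.INTER_CUBIC),alpha=2),cv2.resize(b,(407,300))]))
E
```

```text
[ 0.44540213 -0.06792812  0.13246434] [-0.46131449  0.11695722  0.0269667 ]
w 9.785648078139852 29.99574065208435 [ 0.0744692  -0.31298105 -1.88602792] [ 0.44481609 -0.06799638  0.13183375]
[[-9.200e-03 -1.000e+00 -3.000e-04  5.297e-01]
 [-9.928e-01  9.200e-03 -1.194e-01 -1.347e-01]
 [ 1.194e-01 -8.000e-04 -9.928e-01  2.504e-01]
 [ 0.000e+00  0.000e+00  0.000e+00  1.000e+00]] [ 0.413643   -0.25886058 -2.85579235] 10.368556546105385 8.1333
-0.22 172 [ 0.6089 -0.2016  0.1791] [0.6017 0.6213]
-0.2 941 [ 0.6089 -0.1907  0.184 ] [0.6016 0.6221]
-0.18 405 [ 0.6111 -0.1702  0.1837] [0.6087 0.6169]
-0.16 371 [ 0.6111 -0.1503  0.1814] [0.6089 0.6167]
-0.14 351 [ 0.6115 -0.1303  0.1791] [0.6091 0.617 ]
-0.12 59 [ 0.6101 -0.1183  0.1771] [0.6093 0.6169]
3770 2219
bridge tool [[ 0.0071 -0.0094 -0.0024]
 [ 0.0198  0.0035  0.003 ]
 [ 0.0333  0.0307  0.0078]]
```

View pics/m2.png

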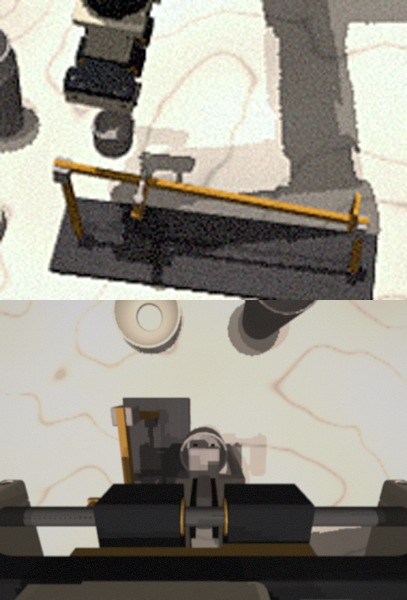

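The hanger is held upright in the grip, with the cup to the robot's side of the bar. Before inserting it I'll check how well the bridge is centred in the tool frame.

```bash
python3 - <<'E'
from h import *
d=np.load('pics/w2.npy'); L=wcloud(d,np.eye(4)); L[d==0]=9; L=L.reshape(-1,3)
k=L[(L[:,0]>.02)&(L[:,0]<.032)&(abs(L[:,1])<.02)&(abs(L[:,2]-.003)<.004)]
print(len(k),np.percentile(k,[1,5,50,95,99],0).round(4))
print(np.polyfit(k[:,0],k[:,2],1), [ (np.percentile(k[abs(k[:,0]-x)<.002][:,1],[2,98]).round(4)) for x in(.022,.026,.030)])
E
```

```text
887 [[ 0.0201 -0.0098  0.0014]
 [ 0.0207 -0.0091  0.0019]
 [ 0.0263  0.0019  0.003 ]
 [ 0.0316  0.0124  0.0041]
 [ 0.0319  0.0135  0.0049]]
[0.00977611 0.0027323 ] [array([-0.0095,  0.0125]), array([-0.0098,  0.013 ]), array([-0.0097,  0.0134])]
```

The wrist camera sees the gripped hanger 1.7 mm towards -x. Correcting for that puts the bar at x ≈ 0.6149 near the landing, and all three cameras then agree. I'll insert it and lower it by feel.

```bash
python3 - <<'E'
from h import *
R2=ori(-.01,.12,-1); x,y=.6149,-.133
robot.servo_line([.53,y,.236],ori=R2,speed=.06)
robot.servo_line([x,y,.236],ori=R2,speed=.06); robot.dwell(.3)
F0=np.mean([robot.read_force() for _ in range(5)],0); print('F0',F0,robot.read_position(),robot.read_t())
z=.236
while z>.200:
    z-=.002 if z>.226 else .0007
    robot.servo_line([x,y,z],ori=R2,speed=.02); robot.dwell(.08)
    F=robot.read_force()-F0
    print(round(z,4),robot.read_position()[2].round(4),F.round(2),robot.read_ft_torque().round(3))
    if F[2]>1.5 or np.linalg.norm(F)>3: break
print(robot.read_t(),robot.read_position())
shot('scene','s3');shot('top','t3')
a=cv2.imread('pics/s3.png')[130:270,170:360]
cv2.imwrite('pics/m3.png',cv2.convertScaleAbs(cv2.resize(a,(800,589),interpolation=cv2.INTER_CUBIC),alpha=2))
E
```

```text
F0 [-0.06561692 -0.20072908 -1.1749933 ] [ 0.61483028 -0.1329955   0.2361144 ] 10.5333
0.234 0.2339 [ 0.24  0.47 -0.5 ] [ 0.609 -0.035 -0.039]
0.232 0.232 [-0.6   0.34 -0.36] [ 0.598 -0.108 -0.058]
0.23 0.23 [-0.71  0.59 -0.37] [ 0.573 -0.112 -0.064]
0.228 0.228 [ 0.4  -0.49 -0.87] [ 0.596 -0.06   0.007]
0.226 0.226 [-0.28 -0.73 -0.89] [ 0.62  -0.032  0.043]
0.2253 0.2253 [ 0.11 -0.35 -0.37] [ 0.561 -0.082  0.005]
0.2246 0.2246 [ 0.62 -0.17 -0.66] [ 0.6   -0.062 -0.046]
0.2239 0.2239 [-0.05  0.83 -1.11] [ 0.625 -0.04   0.008]
0.2232 0.2232 [ 0.95 -0.6  -0.8 ] [ 0.574 -0.001  0.001]
0.2225 0.2225 [ 0.05  0.24 -0.99] [ 0.621 -0.027 -0.059]
0.2218 0.2218 [0.24 0.14 0.15] [ 0.621 -0.04  -0.015]
0.2211 0.2211 [ 0.02  0.23 -0.6 ] [ 0.554 -0.047  0.052]
0.2204 0.2204 [ 0.61  0.3  -0.79] [ 0.627 -0.078  0.013]
0.2197 0.2197 [ 0.45 -0.09 -1.49] [ 0.567 -0.052 -0.003]
0.219 0.219 [ 0.21  0.86 -1.32] [ 0.578 -0.092  0.016]
0.2183 0.2183 [-0.24 -0.01 -0.97] [ 0.548 -0.079 -0.016]
0.2176 0.2176 [ 0.04  0.54 -1.46] [ 0.549 -0.15   0.005]
0.2169 0.2169 [ 0.13 -0.52 -0.57] [ 0.556 -0.105  0.001]
0.2162 0.2162 [ 0.06 -0.2  -0.79] [ 0.61  -0.07   0.022]
0.2155 0.2155 [ 0.43  0.05 -1.26] [ 0.552 -0.043  0.01 ]
0.2148 0.2148 [-0.36  0.76 -0.83] [ 0.545 -0.002 -0.032]
0.2141 0.2141 [-0.15  0.06 -0.46] [ 0.598 -0.015  0.   ]
0.2134 0.2134 [ 0.68  0.2  -1.89] [ 0.553 -0.088  0.002]
0.2127 0.2127 [-0.47 -0.08 -0.62] [ 0.562 -0.035  0.016]
0.212 0.212 [-0.45  0.06 -0.25] [ 0.558 -0.119 -0.049]
0.2113 0.2119 [-2.13  0.97  5.01] [ 0.548  0.773 -0.159]
19.2 [ 0.61502523 -0.13306729  0.21189817]
```

View pics/m3.png

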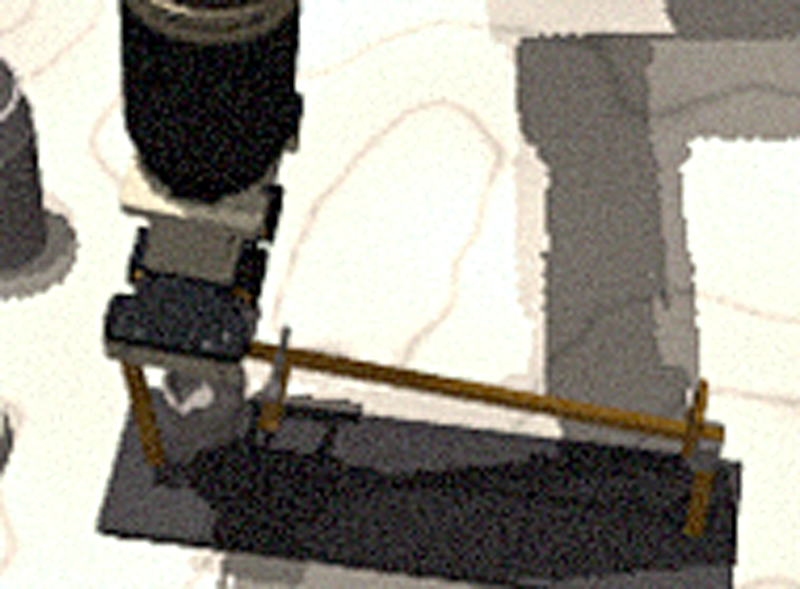

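The force reading shows contact at TCP z ≈ 0.2119, with a sideways force of -2 N in x. The picture shows the hanger on the bar's high end, uphill of the gate at (285,370). I'll probe a few mm to the side to make sure it is the treads bearing and not a flange.

```bash
cat >> h.py <<'E'
def favg(n=6):
    s=[]
    for _ in range(n): s.append(np.r_[robot.read_force(),robot.read_ft_torque()]); robot.dwell(.02)
    return np.mean(s,0)
def lower(x,y,z0,zmin,R,F0):
    z=z0
    while z>zmin:
        z-=.0006; robot.servo_line([x,y,z],ori=R,speed=.02)
        F=favg(3)-F0
        if F[2]>1.5 or abs(F[0])>2: break
    return z,robot.read_position().round(4),F.round(2)
E
python3 - <<'E'
from h import *
R2=ori(-.01,.12,-1); x,y=.6149,-.133
robot.servo_line([x,y,.2145],ori=R2,speed=.03); robot.dwell(.1)
F0=favg(8); print(F0.round(3))
robot.servo_line([x-.0015,y,.2134],ori=R2,speed=.03)
print(lower(x-.0015,y,.2130,.204,R2,F0),robot.read_t())
E
```

```text
[-5.500e-02  2.370e-01 -2.106e+00  5.960e-01 -6.800e-02 -1.000e-03]
(0.21120000000000003, array([ 0.6136, -0.1331,  0.2119]), array([-1.77,  1.02,  6.95, -0.  ,  0.78, -0.11])) 20.9417
```

```bash
python3 - <<'E'
from h import *
R2=ori(-.01,.12,-1); y=-.133
F0=np.array([-.055,.237,-2.106,.596,-.068,0])
for x in(.6179,.6104):
    p=robot.read_position(); robot.servo_line([p[0],y,.2170],ori=R2,speed=.04)
    robot.servo_line([x,y,.2165],ori=R2,speed=.04)
    print(x,lower(x,y,.2165,.207,R2,F0),robot.read_t())
robot.servo_line([x,y,.2155],ori=R2,speed=.04)
E
```

```text
0.6179 (0.21410000000000004, array([ 0.6181, -0.1331,  0.2146]), array([-1.25,  0.66,  5.46, -0.04,  0.54, -0.04])) 22.6917
0.6104 (0.21470000000000003, array([ 0.6105, -0.133 ,  0.2149]), array([-0.35, -0.49,  1.98,  0.03,  0.14,  0.01])) 24.1833
```

At both outer offsets contact comes about 3 mm higher, on the flanges. So the tread window is centred at x ≈ 0.6142 and the seat is at z ≈ 0.2119. I'll seat it there, let go and back off uphill.

```bash
python3 - <<'E'
from h import *
R2=ori(-.01,.12,-1); x,y=.6142,-.133
p=robot.read_position(); robot.servo_line([x,y,.2155],ori=R2,speed=.04); robot.dwell(.1)
F0=favg(8); robot.servo_line([x,y,.2126],ori=R2,speed=.03)
z=.2126
for _ in range(8):
    z-=.0003; robot.servo_line([x,y,z],ori=R2,speed=.02); F=favg(4)-F0
    if F[2]>1.2: break
print('seat',z,robot.read_position().round(4),F.round(2),robot.read_t())
robot.move_gripper(.4); robot.dwell(.3); print('released',robot.read_grip_width(),(favg()-F0).round(2),robot.read_position().round(4))
s=.030; robot.servo_line([x-.0003,y-s*.9928,.2121+s*.1197],ori=R2,speed=.05)
print((favg()-F0).round(2),robot.read_t())
shot('scene','s4');T=pose();_,d=shot('wrist','w4'); np.save('pics/T4.npy',T)
robot_f=wcloud(d,T).reshape(-1,3); L=(robot_f-T[:3,3])@T[:3,:3]
k=L[(d.reshape(-1)>0)&(abs(L[:,1])<.014)&(L[:,0]<.03)&(L[:,0]>-.09)&(L[:,2]>-.036)&(L[:,2]<.008)]
print(len(k),[np.percentile(q,[3,50,97],0).round(4) for q in (k[k[:,2]<-.005],k[k[:,2]>0]) if len(q)>5])
a=cv2.imread('pics/s4.png')[130:270,170:360];b=cv2.imread('pics/w4.png')
cv2.imwrite('pics/m4.png',np.vstack([cv2.convertScaleAbs(cv2.resize(a,(407,300),interpolation=cv2.INTER_CUBIC),alpha=2),cv2.resize(b,(407,300))]))
E
```

```text
seat 0.21170000000000003 [ 0.6143 -0.133   0.212 ] [-0.52 -0.2   3.13 -0.04  0.24 -0.03] 26.1167
released 0.4028029101738989 [ 0.01 -0.06  2.17 -0.12  0.01  0.03] [ 0.6142 -0.133   0.2117]
[ 0.3   0.15  2.64 -0.12 -0.02 -0.  ] 28.0333
1564 [array([[-0.0341, -0.0025, -0.0253],
       [-0.033 ,  0.0019, -0.0163],
       [-0.0321,  0.0066, -0.0061]]), array([[-0.0565, -0.0095,  0.0021],
       [-0.0386,  0.0013,  0.0033],
       [-0.0116,  0.0133,  0.0069]])]
```

View pics/m4.png

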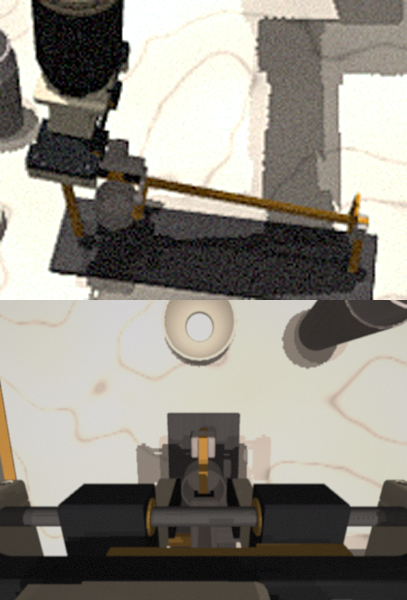

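The hanger now hangs on the bar and has rolled 15 mm down against the shut gate. The wrist image shows its tab around (203,485) over the bar. I'll close the fingers behind the tab and push gently in short strokes, watching the force.

```bash
python3 - <<'E'
from h import *
R2=ori(-.01,.12,-1); p0=np.array([.6142,-.133,.2121]); u=np.array([.0099,.9928,-.1197]); 
at=lambda s:p0+u*(s+.1355)     # s: TCP along bar (hanger middle -120.5 now)
robot.move_gripper(0.); F0=favg(8)
robot.servo_line(at(-.1445),ori=R2,speed=.04)
s=-.1445
while s<-.030:
    s+=.008; robot.servo_line(at(s),ori=R2,speed=.04); F=(robot.read_force()-F0[:3])
    print(round(s,4),F.round(1))
    if np.linalg.norm(F)>9: print('ABORT'); break
print(robot.read_position().round(4),robot.read_t())
robot.dwell(.6); shot('scene','s5a')
robot.dwell(1.5); shot('scene','s5b'); print(robot.read_t())
a,b=[cv2.imread(f'pics/s5{k}.png')[130:270,170:360] for k in'ab']
cv2.imwrite('pics/m5.png',cv2.convertScaleAbs(np.vstack([cv2.resize(i,(407,300),interpolation=cv2.INTER_CUBIC) for i in(a,b)]),alpha=2))
E
```

```text
-0.1365 [-0.7 -3.4  1.1]
-0.1285 [-0.8 -2.8  1. ]
-0.1205 [ 0.2 -2.6  0.6]
-0.1125 [-0.4 -2.2  1.6]
-0.1045 [-0.2 -1.7  0.5]
-0.0965 [-0.4  0.1  0. ]
-0.0885 [ 0.2  0.1 -0.9]
-0.0805 [ 0.  -0.4  0.3]
-0.0725 [ 0.9 -0.1  0.1]
-0.0645 [0.4 0.7 0.2]
-0.0565 [-0.6  0.2 -1. ]
-0.0485 [-0.1 -0.7  1.1]
-0.0405 [ 0.2  0.2 -0.6]
-0.0325 [-0.7 -0.4 -0.1]
-0.0245 [-0.7 -0.1 -1. ]
[ 0.6153 -0.0225  0.1988] 34.9583
37.1583
```

View pics/m5.png

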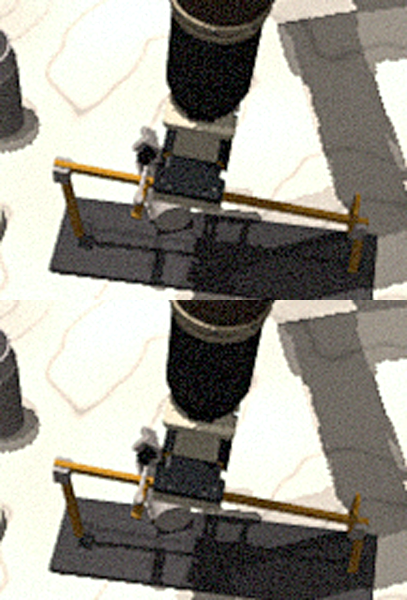

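The force vanished mid-push, and in the picture the hanger leans at the gate: tab at (147,150), cup at (173,220). It slipped past the fingers, so I'll lift clear and look closer.

```bash
python3 - <<'E'
from h import *
R2=ori(-.01,.12,-1); T=pose(); 
robot.servo_line(T[:3,3]-.11*T[:3,2],ori=R2,speed=.1); print(robot.read_force())
p=robot.read_position(); robot.servo_line([p[0]-.02,-.02,p[2]],ori=R2,speed=.12)
T=pose();np.save('pics/T6.npy',T);_,dw=shot('wrist','w6');_,dt=shot('top','t6');_,ds=shot('scene','s6');print(robot.read_t())
a=cv2.imread('pics/s6.png')[145:235,190:310];b=cv2.imread('pics/w6.png')
t=cv2.imread('pics/t6.png')[165:225,270:365]
r=lambda i,al:cv2.convertScaleAbs(cv2.resize(i,(400,300),interpolation=cv2.INTER_CUBIC),alpha=al)
cv2.imwrite('pics/m6.png',np.vstack([np.hstack([r(a,2),r(b,1)]),np.hstack([r(t,2),r(b[100:280,160:400],1.3)])]))
E
```

```text
[ 0.74067143 -1.00776389  0.22447003]
38.9
```

View pics/m6.png

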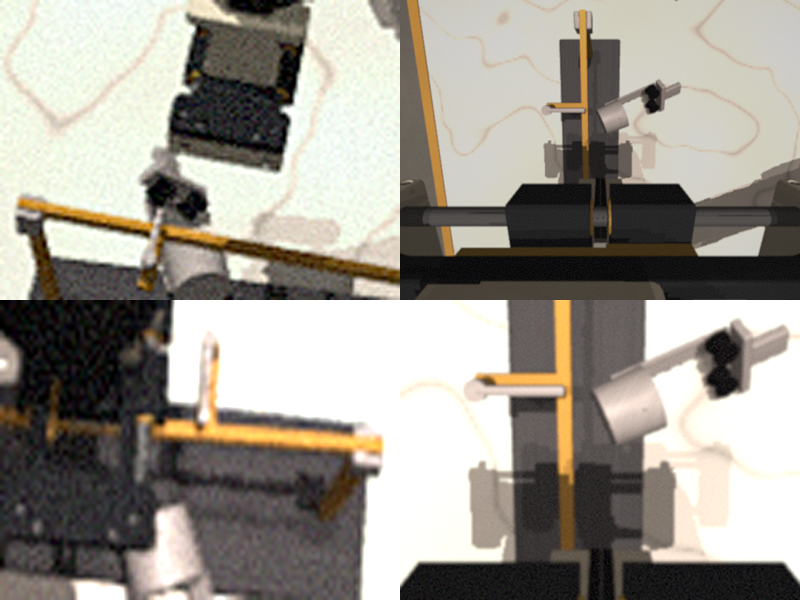

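The hanger has fallen onto its side on the robot side of the bar, with its tab towards the robot. About 19 s remain, so I need its pose. I'll fit a model to the saved depth clouds, which costs no robot time.

```bash
cat > fit.py <<'E'
from h import *
from scipy.optimize import least_squares
from scipy.spatial.transform import Rotation as Ro
def box(p,c,h):
    q=abs(p-c)-h; return np.linalg.norm(np.maximum(q,0),axis=1)+np.minimum(q.max(1),0)
def cyl(p,c,ax,r,h):
    q=p-c; a=abs(q[:,ax])-h; o=[i for i in range(3) if i!=ax]; b=np.linalg.norm(q[:,o],axis=1)-r
    return np.linalg.norm(np.maximum(np.c_[a,b],0),axis=1)+np.minimum(np.maximum(a,b),0)
A=np.array
def sdf(p):
    d=[box(p,A([0,0,0]),A([5,12,19])),box(p,A([0,0,-23.2]),A([12,33,4.2])),box(p,A([-20,0,-23.2]),A([12.5,7,4.2])),
       box(p,A([-30,0,-75]),A([2.5,7,56])),cyl(p,A([0,0,-125.5]),2,28,22.5)]
    for s in(-20,20): d+=[cyl(p,A([0,s,-40]),0,8,8)]+[cyl(p,A([e,s,-40]),0,11,1) for e in(-7,7)]
    return np.min(d,0)
def fit(f,inits):
    out=[]
    for R0,t0 in inits:
        fun=lambda v:sdf(Ro.from_rotvec(v[:3]).inv().apply(f-v[3:]))
        r=least_squares(fun,np.r_[R0.as_rotvec(),t0],loss='soft_l1',f_scale=2,x_scale=np.r_[.1,.1,.1,5,5,5],max_nfev=60)
        out.append((r.cost/len(f),r.x,np.median(abs(fun(r.x)))))
    return sorted(out,key=lambda o:o[0])
E
cat > f1.py <<'E'
from fit import *
T=np.load('pics/T6.npy');d=np.load('pics/w6.npy');W=wcloud(d,T);W[d==0]=9
f=W[100:250,400*0+270:420].reshape(-1,3)*1000; f=W[60:185,265:500].reshape(-1,3)*1000
f=f[(f[:,0]>430)&(f[:,0]<598)&(f[:,1]>-170)&(f[:,1]<20)&(f[:,2]<160)&(f[:,2]>16)]
if 1:
    S=cloud('scene',np.load('pics/s6.npy'))[145:235,190:310].reshape(-1,3)*1000
    S=S[(S[:,0]>430)&(S[:,0]<600)&(S[:,1]>-170)&(S[:,1]<0)&(S[:,2]<120)&(S[:,2]>16)]
print(len(f),f.min(0),f.max(0),np.median(f,0)); print(len(S),S.min(0),S.max(0),np.median(S,0))
for lo in range(16,150,12):
    k=f[(f[:,2]>=lo)&(f[:,2]<lo+12)]
    if len(k)>3: print(lo,len(k),k.min(0).round(),k.max(0).round(),np.median(k,0).round())
g=f[::max(1,len(f)//700)]
w=np.linalg.svd(f-f.mean(0),full_matrices=False)[2][0]; w*=-np.sign(w[0]); print('axis',w)
inits=[]
for roll in range(0,360,30):
    y=np.cross(w,[0,0,1]);y/=np.linalg.norm(y);R=Ro.from_matrix(np.column_stack([y,np.cross(w,y),w]))*Ro.from_euler('z',roll,degrees=True)
    inits.append((R,f.mean(0)+w*75))
for c,v,m in fit(g,inits)[:4]:
    M=Ro.from_rotvec(v[:3]).as_matrix(); print(round(c,3),round(m,2),v[3:].round(1),M.round(3).tolist())
E
python3 f1.py
```

```text
3118 [ 434.92910819 -138.86036382   16.04140336] [597.56377775 -42.24944302  70.81143759] [535.37559277 -95.43625396  52.7199593 ]
558 [ 437.92154176 -168.84245      16.06460769] [599.78567559 -11.23068955  72.77926371] [563.70181881 -88.59995222  49.36965575]
16 695 [ 435. -138.   16.] [598. -58.  28.] [ 504. -105.   22.]
28 405 [ 436. -137.   28.] [597. -42.  40.] [ 461. -114.   35.]
40 418 [ 439. -139.   40.] [597. -43.  52.] [ 489. -116.   48.]
52 853 [ 472. -137.   52.] [597. -44.  64.] [555. -92.  59.]
64 747 [ 478. -124.   64.] [593. -50.  71.] [568. -72.  67.]
axis [-0.89689411 -0.38873829 -0.21086367]
0.309 0.55 [ 454.3 -119.7   30.8] [[-0.342, -0.2, -0.918], [0.684, 0.616, -0.39], [0.644, -0.762, -0.074]]
0.309 0.55 [ 454.3 -119.7   30.8] [[-0.342, -0.2, -0.918], [0.684, 0.616, -0.39], [0.644, -0.762, -0.074]]
0.309 0.55 [ 454.3 -119.7   30.8] [[-0.342, -0.2, -0.918], [0.684, 0.616, -0.39], [0.644, -0.762, -0.074]]
0.309 0.55 [ 454.3 -119.7   30.8] [[-0.342, -0.2, -0.918], [0.684, 0.616, -0.39], [0.644, -0.762, -0.074]]
```

The fit is good, with a 0.55 mm median residual. The tab is at (454, -120, 31) mm. The only grip that clears the table comes in along the hanger's +y axis. I'll check reachability and clearances offline.

```bash
cat > plan.py <<'E'
from fit import *
M=np.array([[-0.342,-0.2,-0.918],[0.684,0.616,-0.39],[0.644,-0.762,-0.074]]); M=Ro.from_matrix(M).as_matrix()
t=np.array([.4543,-.1197,.0308])
def H(x=.6142,s=-.138,up=0.,yaw=-.01,tilt=.12,z0=.1636):
    """hanger pose (M,tab) when its seat is s along bar, up m above bar top"""
    c,n=np.cos(yaw),np.sin(yaw);X=np.array([c,n,0]);Y=np.array([-n,c,0]);Z=np.array([0,0,1.])
    y=np.cos(tilt)*Y-np.sin(tilt)*Z; z=np.cos(tilt)*Z+np.sin(tilt)*Y
    seat=np.array([0,0,z0])+y*s; seat=seat+z*up; seat[0]=x
    return np.column_stack([X,y,z]), seat+z*.048
def tool(Mh,th,sg,gy,gz):
    """tool pose for hanger pose: zt in hanger=(0,sin th,-cos th); TCP at hanger (0,gy,gz)"""
    M_,t_=Mh; zt=np.array([0,np.sin(th),-np.cos(th)]); y=np.array([sg,0,0.]); R=np.column_stack([np.cross(y,zt),y,zt])
    return t_+M_@np.array([0,gy,gz]), M_@R
E
python3 - <<'E'
from plan import *
P=cloud('top',np.load('pics/top0.npy'))
f=P[245:290,375:432].reshape(-1,3);g=f[f[:,2]>.16];print('tins top',g.min(0).round(3),g.max(0).round(3))
for thd in(60,75,85,90,95,100):
  for sg in(1,-1):
    th=np.radians(thd); p,R=tool((M,t),th,sg,.004,.003)
    q=robot.ik(p,R); qp=robot.ik(p-.1*R[:,2],R)
    lo=min((p-.066*R[:,2]+a*.0965*R[:,1]+b*.039*R[:,0])[2] for a in(-1,1) for b in(-1,1))
    fl=min((p+a*.033*R[:,1]+b*.0095*R[:,0])[2] for a in(-1,1) for b in(-1,1))
    r=[]
    for kw in(dict(up=.023),dict(up=.0),dict(x=.53,up=.023),dict(s=-.015),dict(s=.08)):
        pp,RR=tool(H(**kw),th,sg,.004,.003); r.append(robot.ik(pp,RR) is not None)
    pp,RR=tool(H(up=.023),th,sg,.004,.003)
    print(thd,sg,None if q is None else q.round(),qp is not None,'body',lo.round(3),'finger',fl.round(3),r, robot.ik(pp,RR))
E
```

```text
tins top [ 0.333 -0.387  0.16 ] [ 0.473 -0.004  1.246]
60 1 [-36.  32. -17. -53. -71.  -8.] True body -0.011 finger 0.002 [True, True, True, True, True] [ -24.99979011   30.98794702   19.16331797  -48.02905369 -101.58459748
 -155.46395501]
60 -1 [-36.  32. -17. -53. -71. 172.] True body -0.011 finger 0.002 [True, True, True, True, True] [ -24.99979011   30.98794702   19.16331797  -48.02905369 -101.58459748
   24.53604499]
75 1 [-27.  31. -12. -42. -73. -21.] True body 0.002 finger 0.004 [True, True, True, True, True] [ -30.53044468   37.36244194   21.76104204  -58.97943852 -110.2503018
 -152.80448208]
75 -1 [-27.  31. -12. -42. -73. 159.] True body 0.002 finger 0.004 [True, True, True, True, True] [ -30.53044468   37.36244194   21.76104204  -58.97943852 -110.2503018
   27.19551792]
85 1 [-21.  33.  -9. -35. -76. -28.] True body 0.01 finger 0.005 [True, True, True, True, True] [ -33.27556151   41.73570497   22.69900513  -65.97973688 -115.63761117
 -151.92495748]
85 -1 [-21.  33.  -9. -35. -76. 152.] True body 0.01 finger 0.005 [True, True, True, True, True] [ -33.27556151   41.7357049
[... 468 characters left out ...]
ue body 0.016 finger 0.006 [True, True, True, True, True] [ -35.32564513   46.12499343   23.05540999  -72.85345348 -120.75340281
 -151.59523919]
95 -1 [-16.  35.  -7. -29. -79. 146.] True body 0.016 finger 0.006 [True, True, True, True, True] [ -35.32564513   46.12499343   23.05540999  -72.85345348 -120.75340281
   28.40476081]
100 1 [-14.  36.  -5. -26. -82. -36.] True body 0.013 finger 0.006 [True, True, True, True, True] [ -36.10538199   48.30640054   23.02721578  -76.27113264 -123.23021855
 -151.60753468]
100 -1 [-14.  36.  -5. -26. -82. 144.] True body 0.013 finger 0.006 [True, True, True, True, True] [ -36.10538199   48.30640054   23.02721578  -76.27113264 -123.23021855
   28.39246532]
```

```bash
python3 - <<'E'
from plan import *
P=cloud('top',np.load('pics/top0.npy'));Q=cloud('scene',np.load('pics/scene0.npy'))
for X,sl in((P,np.s_[245:290,375:432]),(Q,np.s_[135:200,140:185])):
    f=X[sl].reshape(-1,3);g=f[(f[:,2]>.1)&(f[:,2]<.19)];c=np.median(g,0);g=g[np.linalg.norm(g[:,:2]-c[:2],axis=1)<.07];print('tins',len(g),g.min(0).round(3),g.max(0).round(3))
c=np.array([.43,-.265])
t2=t+[.0017,0,0]; th=np.radians(80)
for nm,hp,b in(('pre',(M,t2),.08),('grasp',(M,t2),0)):
    p,R=tool(hp,th,-1,.003,.008)
    print(nm,p.round(3),R[:,2].round(3),'q',robot.ik(p-b*R[:,2],R).round())
    for k in(.066,.12,.17,.22,.28):
        print('  ',k,[ (p-(b+k)*R[:,2]+a*.0965*R[:,1]+e*.039*R[:,0]).round(3).tolist() for a in(-1,1) for e in(-1,1)])
for kw in(dict(x=.47,up=.023),dict(x=.47,s=-.138,up=.03)):
    for sg in(1,-1):
        pp,RR=tool(H(**kw),th,sg,.003,.008);print(kw,sg,pp.round(3),robot.ik(pp,RR))
E
```

```text
tins 700 [ 0.388 -0.387  0.1  ] [ 0.475 -0.301  0.18 ]
tins 932 [ 0.391 -0.391  0.1  ] [ 0.479 -0.305  0.18 ]
pre [ 0.448 -0.121  0.028] [-0.038  0.675 -0.737] q [-28.  30.  -5. -35. -83. 153.]
   0.066 [[0.384, -0.164, 0.19], [0.457, -0.143, 0.206], [0.45, -0.296, 0.065], [0.523, -0.275, 0.081]]
   0.12 [[0.386, -0.201, 0.229], [0.459, -0.179, 0.245], [0.452, -0.333, 0.105], [0.525, -0.311, 0.121]]
   0.17 [[0.388, -0.234, 0.266], [0.461, -0.213, 0.282], [0.454, -0.366, 0.142], [0.527, -0.345, 0.158]]
   0.22 [[0.39, -0.268, 0.303], [0.463, -0.247, 0.319], [0.456, -0.4, 0.179], [0.529, -0.379, 0.195]]
   0.28 [[0.392, -0.309, 0.347], [0.465, -0.287, 0.363], [0.458, -0.441, 0.223], [0.531, -0.419, 0.239]]
grasp [ 0.448 -0.121  0.028] [-0.038  0.675 -0.737] q [-25.  32. -11. -38. -74. 155.]
   0.066 [[0.381, -0.11, 0.131], [0.454, -0.089, 0.147], [0.447, -0.242, 0.006], [0.52, -0.221, 0.022]]
   0.12 [[0.383, -0.147, 0.171], [0.456, -0.125, 0.187], [0.449, -0.279, 0.046], [0.522, -0.257, 0.062]]
   0.17 [[0.385, -0.18, 0.207], [0.458, -0.159, 0.223], [0.451, -0.312, 0.083], [0.524, -0.291, 0.099]]
   0.22 [[0.387, -0.214, 0.244], [0.46, -0.193, 0.26], [0.453, -0.346, 0.12], [0.526, -0.325, 0.136]]
   0.28 [[0.389, -0.255, 0.288], [0.462, -0.233, 0.304], [0.455, -0.387, 0.164], [0.528, -0.365, 0.18]]
{'x': 0.47, 'up': 0.023} 1 [ 0.47  -0.125  0.258] [ -37.17565834   31.59895318    6.23402919  -56.5901496  -113.03069723
 -142.0198232 ]
{'x': 0.47, 'up': 0.023} -1 [ 0.47  -0.125  0.258] [ -37.17565834   31.59895318    6.23402919  -56.5901496  -113.03069723
   37.9801768 ]
{'x': 0.47, 's': -0.138, 'up': 0.03} 1 [ 0.47  -0.124  0.265] [ -37.18107999   31.07680221    6.44883255  -56.85120961 -113.43919263
 -142.68736499]
{'x': 0.47, 's': -0.138, 'up': 0.03} -1 [ 0.47  -0.124  0.265] [ -37.18107999   31.07680221    6.44883255  -56.85120961 -113.43919263
   37.31263501]
```

The tins are at (0.433, -0.345), so I'll use an approach angle of 88°, which keeps the gripper body clear of both the tins and the table. I'll do the recovery in stages, first the grasp, lift and turn upright.

```bash
cat >> plan.py <<'E'
t2=t+[.0017,0,0]; th=np.radians(88); SG,GY,GZ=1,.003,.008
E
python3 - <<'E'
from plan import *
p,R=tool((M,t2),th,SG,GY,GZ); pre=p-.04*R[:,2]; hi=pre+[0,0.01,.11]
for nm,q in(('hi',hi),('pre',pre),('p',p),('lift',p+[-.05,.04,.16])): print(nm,q.round(3),robot.ik(q,R) is not None)
robot.move_gripper(.27); robot.goto(hi,R); print(robot.read_t())
robot.servo_line(pre,ori=R,speed=.16); robot.servo_line(p,ori=R,speed=.1)
print(robot.read_position()-p,robot.read_force(),robot.read_t())
robot.move_gripper(0.); w=robot.read_grip_width()*88; print('w',w,robot.read_finger_force(),robot.read_force(),robot.read_t())
if 8<w<13:
    robot.servo_line(p+[-.05,.04,.16],ori=R,speed=.22); print(robot.read_grip_width()*88,robot.read_force(),robot.read_t())
    pp,RR=tool(H(x=.47,up=.023),th,SG,GY,GZ); robot.goto(pp,RR)
    T=pose(); np.save('pics/T7.npy',T); shot('wrist','w7'); print(robot.read_position()-pp,robot.read_grip_width()*88,robot.read_t())
E
```

```text
hi [ 0.455 -0.136  0.168] True
pre [ 0.455 -0.146  0.058] True
p [ 0.448 -0.121  0.028] True
lift [ 0.398 -0.081  0.188] True
40.4833
[ 0.00021712 -0.00017315  0.00031336] [-0.31943638  0.09232955  0.20839497] 41.875
w 9.857883633023302 29.91277366876602 [ 0.05719042 -0.48134866  2.12335141] 42.275
9.717966289670242 [-0.06551657  0.4450173  -1.99582974] 43.2083
[ 6.00205981e-05  3.05128818e-04 -1.43542283e-04] 9.937404262652056 44.8083
```

The regrasp worked: it holds the 10 mm tab with the load in hand at t = 44.8. I'll refit the hanger's pose in the hand from that frame.

```bash
python3 - <<'E'
from plan import *
T=np.load('pics/T7.npy'); d=np.load('pics/w7.npy'); L=wcloud(d,T); L[d==0]=9; f=L.reshape(-1,3)
Mh,th_=H(x=.47,up=.023)
loc=(f-th_)@Mh*1000
for off in range(1):
    k=(sdf(loc)<12)&(loc[:,2]<-15)|((sdf(loc)<6)&(loc[:,2]>15))
    g=f[k]*1000; print(len(g)); g=g[::max(1,len(g)//900)]
    l=(g/1000-th_)@Mh*1000; print(l.min(0).round(),l.max(0).round())
    o=fit(g,[(Ro.from_matrix(Mh),th_*1000)])[0]
    E=Mh.T@Ro.from_rotvec(o[1][:3]).as_matrix(); print(o[0],o[2],'rot err deg',np.degrees(Ro.from_matrix(E).as_rotvec()).round(2),'tab err mm',(Mh.T@(o[1][3:]-th_*1000)).round(2))
E
```

```text
1672
[-12. -31. -21.] [11. 12. 20.]
0.8815227362109654 0.4526196581214612 rot err deg [-0.49  1.22  8.24] tab err mm [-1.08 -3.66 -0.56]
```

The fit confirms height and pitch (about -0.5°, -0.6 mm), and the tab flats in the grip set the yaw. Next I'll insert it and seat it by feel.

```bash
python3 - <<'E'
from plan import *
G=lambda **k:tool(H(**k),th,SG,GY,GZ)
p,R=G(up=.023); robot.servo_line(p,ori=R,speed=.14); F0=favg(5)
p,R=G(up=.0035); robot.servo_line(p,ori=R,speed=.05); F=favg(3)-F0; print(F.round(2)); up=.0035
while F[2]<1.3 and up>-.004:
    up-=.0005; robot.servo_line(G(up=up)[0],ori=R,speed=.03); F=favg(3)-F0
print('up',up,(robot.read_position()-G(up=0)[0]).round(4),F0.round(2),F.round(2),robot.read_t())
E
```

```text
[ 0.14 -0.21 -0.46 -0.02  0.01 -0.01]
up 0.0 [-0.      0.0001  0.0005] [-0.78  0.04 -1.95 -4.02 -0.08  0.01] [0.77 0.4  4.57 1.95 0.01 0.07] 48.7667
```

It is seated: contact came at the expected tread height with +4.6 N. The clock is at 48.8 s. I'll let go, swing the open fingers to a steeper angle so the body clears the gate, hold the tab again against roll, push through and release.

```bash
python3 - <<'E'
from plan import *
t60=np.radians(60)
G=lambda s,up=.0006:tool(H(x=.6142+.01*(s+.138),s=s,up=up),t60,SG,GY,GZ)
pe,Re=G(.04); assert robot.ik(pe,Re) is not None and robot.ik(pe-.07*Re[:,2],Re) is not None
robot.move_gripper(.2); F0=robot.read_force()
p,R=G(-.126); robot.servo_line(p,ori=R,speed=.026)
robot.move_gripper(0.); w=robot.read_grip_width()*88; print('w',w,robot.read_force()-F0,robot.read_t())
if 8<w<13:
    robot.servo_line(G(-.06)[0],ori=Re,speed=.09); print(robot.read_force()-F0)
    robot.servo_line(pe,ori=Re,speed=.09); print(robot.read_force()-F0,robot.read_t())
    T=pose();_,d=shot('wrist','w8');np.save('pics/T8.npy',T)
    robot.move_gripper(.25); robot.servo_line(pe-.06*Re[:,2],ori=Re,speed=.12)
    shot('scene','s8'); print(robot.read_t(),robot.read_grip_width())
E
```

```text
w 10.028243427815072 [ 0.22230058  0.64389601 -2.30468633] 50.15
[-5.97713257  2.25197674  0.02528485]
[ 0.33914704  0.50594496 -2.11539119] 52.2917
53.5417 0.25221613230489437
```

```bash
cat > chk.py <<'E'
from plan import *
def chk(n):
    f=cloud('scene',np.load(f'pics/{n}.npy')).reshape(-1,3)
    f=f[(f[:,0]>.55)&(f[:,0]<.68)&(f[:,1]>-.12)&(f[:,1]<.23)&(f[:,2]>.05)&(f[:,2]<.26)]
    for y0 in np.arange(-.12,.23,.02):
        k=f[(f[:,1]>y0)&(f[:,1]<=y0+.02)]
        if len(k): print(y0.round(2),len(k),'x',k[:,0].min().round(3),k[:,0].max().round(3),'z',np.percentile(k[:,2],[2,50,98]).round(3))
E
python3 -c "
from chk import *
chk('s8')"
```

```text
-0.1 43 x 0.635 0.67 z [0.162 0.171 0.2  ]
-0.08 16 x 0.614 0.665 z [0.16  0.168 0.2  ]
-0.06 34 x 0.612 0.623 z [0.158 0.168 0.173]
-0.04 42 x 0.601 0.643 z [0.153 0.166 0.258]
-0.02 80 x 0.602 0.643 z [0.154 0.244 0.259]
0.0 45 x 0.604 0.642 z [0.151 0.162 0.26 ]
0.02 39 x 0.613 0.624 z [0.148 0.158 0.165]
0.04 37 x 0.611 0.624 z [0.085 0.156 0.161]
0.06 235 x 0.592 0.646 z [0.055 0.094 0.187]
0.08 282 x 0.585 0.648 z [0.053 0.095 0.22 ]
0.1 210 x 0.586 0.644 z [0.056 0.163 0.219]
0.12 67 x 0.606 0.63 z [0.137 0.164 0.18 ]
0.14 36 x 0.613 0.625 z [0.133 0.143 0.149]
0.16 85 x 0.603 0.637 z [0.113 0.148 0.179]
0.18 120 x 0.606 0.633 z [0.053 0.128 0.179]
```

The hanger hangs upright on the rail near y = 0.09 and is rolling, and the gate arm is back in line. I'll wait for it to reach the stop.

```bash
python3 -c "
from chk import *
robot.dwell(1.4); shot('scene','s9'); print(robot.read_t()); chk('s9')"
```

```text
54.9917
-0.1 41 x 0.635 0.67 z [0.162 0.172 0.201]
-0.08 17 x 0.617 0.667 z [0.16  0.173 0.203]
-0.06 35 x 0.611 0.623 z [0.156 0.168 0.172]
-0.04 42 x 0.604 0.643 z [0.154 0.166 0.258]
-0.02 74 x 0.602 0.644 z [0.155 0.244 0.259]
0.0 47 x 0.589 0.642 z [0.151 0.163 0.26 ]
0.02 39 x 0.611 0.623 z [0.147 0.159 0.164]
0.04 35 x 0.611 0.624 z [0.145 0.156 0.161]
0.06 38 x 0.613 0.623 z [0.142 0.153 0.159]
0.08 37 x 0.613 0.624 z [0.141 0.151 0.156]
0.1 174 x 0.597 0.645 z [0.052 0.089 0.181]
0.12 264 x 0.585 0.651 z [0.051 0.09  0.21 ]
0.14 253 x 0.587 0.647 z [0.053 0.151 0.214]
0.16 124 x 0.604 0.637 z [0.114 0.17  0.18 ]
0.18 118 x 0.606 0.636 z [0.058 0.131 0.176]
```

```bash
python3 -c "
from chk import *
def tab(n):
    f=cloud('scene',np.load(f'pics/{n}.npy')).reshape(-1,3); k=f[(f[:,0]>.58)&(f[:,0]<.66)&(f[:,1]>.05)&(f[:,1]<.2)&(f[:,2]>.187)]; return k.mean(0).round(4),k.min(0).round(3),k.max(0).round(3)
robot.dwell(.6); shot('scene','sa'); print(tab('s9'),tab('sa'),robot.read_t())
if abs(tab('sa')[0][1]-tab('s9')[0][1])>.003: robot.dwell(.4); shot('scene','sb'); print(tab('sb'))
robot.job_done(); print(robot.read_t())"
```

```text
(array([0.6204, 0.1458, 0.2042]), array([0.611, 0.134, 0.187]), array([0.625, 0.159, 0.218])) (array([0.6202, 0.1457, 0.2049]), array([0.613, 0.134, 0.187]), array([0.624, 0.159, 0.217])) 55.6417
the job is handed in; nothing more can be done
the job is handed in; nothing more can be done
```

I handed the job in at 55.6 s: the cup is resting against the end stop with the gate shut behind it. My first push knocked it off the rail, so I picked it up, re-seated it by feel, let go, and pushed it through the gate with the tab gripped.

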